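# Plug the oxygen flow selector into the bench outlet

## Task

Take the oxygen flow selector from its parking stand and couple it to the bench gas outlet: first pull the outlet's sleeve down until it stays back by itself and let go of it, then push the selector's nose into the mouth, gently, feeling for the click, until the sleeve springs forward (up) again and locks it. Let go and leave it standing upright, locked in; never force it against the stop, and leave the bottle, the jar and the slide box where they are.

Things in the scene. Friction and masses are not known exactly. Their poses are not given: they have to be found in the camera images.
- coupler: Bench gas outlet, a coupler fixed upright on the counter (round foot 84 mm, post 34 mm, brass tube 28 mm inside a steel sleeve). Origin under its foot. In the bore the tip presses in a sprung disc (about 5 N at first, 10 N just before the click); the tip clicks in 21 to 43 mm below the mouth (differs every time, not measured); a solid stop follows 2 to 3 mm on. Over 22 N is too much.
- mouth (a point): Centre of the outlet's mouth, the brass tube's top rim, 120 mm above the counter; z up along the bore. Bore 18 mm wide, rim lightly chamfered. The jaw blocks it 8 to 28 mm down while the sleeve is forward and draws aside while it is back. Sleeve forward again with the plug pressed in = locked; the selector's body then stays 6 to 28 mm above the mouth.
- sleeve (a joint): Slide of the outlet's sleeve in m: 0 = forward (up), 0.013 = fully back (down, towards the counter) at a hard stop. A spring pushes it up with 5 to 8 N. Pulled past about 0.010 a catch snaps in; let go, the sleeve then rests caught back at about 0.008. Pressing the plug to the click throws it forward to 0.
- sleeve_flange (a point): On the outlet's axis, level with the upper face of the sleeve's flange; moves with the sleeve. Sleeve: knurled steel ring 40 mm across, 28 mm high, flange at its lower end 52 mm across, 6 mm thick. This point is 22 mm below the sleeve's top, 95 mm above the counter when forward. Grip the knurled part from above or push the flange down with the fingertips.
- jaw (a joint): Sideways slide of the lock jaw hidden in the outlet, 0.4 mm for each mm of sleeve travel, in m: 0 = in (locked), 0.005 = drawn aside. Body jaw's origin is on the outlet's axis at the level of the jaw's upper face, 8 to 28 mm below the mouth (not measured); the jaw is 5 mm high, the locked plug tip lies 14 to 15 mm below that face.
- plug_grip (a point): Centre of the grip body of the loose oxygen flow selector (0.15 to 0.28 kg): upright aluminium cylinder 34 mm across with black dial cap, from 24 mm below to 24 mm above this point. z up; a thin brass hose barb sticks out at this height along +x to 33 mm from the axis, so grip across y. Below it a steel plug nose 16 mm in diameter, 50 mm long, chamfered tip, locking groove.
- plug_tip (a point): Centre of the lower end of the flow selector's plug nose, 74 mm below plug_grip along its z. At the start the nose hangs in the 19 mm hole of the parking stand and the body's underside rests on the stand's top.
- stand: Parking stand: fixed grey plastic block 66 x 66 mm, 58 mm high, with one hole 54 mm deep in its middle. Origin at the centre of its underside.
- stain_bottle: Bystander: amber glass bottle 48 mm across, 100 mm high, white cap. Origin at the centre of its underside.
- sample_jar: Bystander: white plastic jar 52 mm across, 60 mm high, with a lid. Origin at the centre of its underside.
- slide_box: Bystander: flat black box for microscope slides, 80 x 130 mm, 32 mm high. Origin at the centre of its underside.

How it is judged:
By the outcome, as a careful person would: the job done as asked, in the order asked, and still so for the second after the job is handed in, with the robot touching nothing.
It also fails if it takes over 54 s, if anything falls off the work surface, if the arm or the gripper's body presses on something with over 40 N, if the wrist force passes 120 N, or if a joint passes its speed limit or range.

## Robot

A 6-joint arm with a two-finger parallel gripper is mounted at the origin on the work surface. World frame = base frame: x ahead of the robot, y to its left, z up, the work surface at z = 0. Lengths are in m, angles in rad, forces in N, time in s.
With the tool pointing down it reaches from about 0.325 to 0.85 m from the base axis. Payload 4.4 kg.
Tool frame: the origin (TCP) lies between the finger pads; the fingertips stand 14 mm ahead of it and the grasp point (between the pads) lies 5 mm behind it (arm.tip_extent is the distance from the TCP to the fingertips, in m); y points along the fingers, z is the direction in which the jaws open and shut, and the axes are right-handed (so a half turn about y gives the same grasp; the last joint's range is limited). The gripper opens to 94 mm and grips with 3 to 60 N. Pads are 16 mm wide; open, the fingers measure 119 mm over their backs; the gripper's body (75 mm by 177 mm) begins 78 mm behind the grasp point.
Start: joints at [1.194, 0.207, 1.542, -0, 1.393, -0.15], TCP at [0.129, 0.56, 0.219] pointing down, gripper open.
Joint ranges: [-2.73, 2.73], [-0.86, 2.22], [0.23, 2.46], [-1.11, 4.25], [0.08, 2.63], [-2.82, 2.82]. Speed limits (rad/s): [2.79, 2.79, 3.14, 3.14, 3.14, 3.14].

## Interface

Orientations are given as a rotation vector (axis times angle).
In Python, from workcell import arm gives the robot as it stands. The module is installed in compiled form; this text tells all that it offers.
- The arm moves only by the tool apply_moves, never from a script. Its argument "motion" is a list of rows, each an object with "slide": the shift along the tool's x, y, z in m, a list of three; "turn": the turn about the tool's y in rad; "claw": the closure, from -1 (fully open) to 1 (shut). In form: [{"slide": [tx, ty, tz], "turn": turn, "claw": claw}, ...]. A call has exactly 5 rows; each row shifts and turns the commanded pose from where the row before left it, along the tool's axes as they then stand; what a row does not reach is not made up. A row lasts 1/8 s, in which the tool goes at most 62.5 mm and 10.7 degrees, less where a joint would pass 70% of its speed; a pose out of reach is approached as far as the arm can. A call is refused whole if a number of a shift passes 0.0625 or a number of a turn 0.188, either way. A call with a gripper value outside its range is refused whole. The fingers move at their own pace and stop on an object; the grip force is fixed at half the most. Time passes only in rows, so rows that do not move let the fingers close, or fill a call up. It gives the time, the measured TCP pose, the force and the opening at its end, in the units of the state.
- arm.get_state(): the state, without advancing time (a new reading comes with each control period).
- arm.snapshot(name): name is "scene" or "top"; returns a dict with "color" (384x512x3 uint8, blue, green, red), "fx", "fy", "cx", "cy" (pixels), "position" and "rotation" of the camera in the world. Camera axes: x right, y down, z forward; pixel columns grow to the right and rows downward; lengths in m; the calibration is good to about 2 mm. A picture is of the moment at which its call begins. There is no depth.
- arm.job_done(): hands the job in, once; it reports no verdict.
The state is a dict: "t": time; "q": joint angles; "qd": joint speeds; "tau": joint torques, N m; "tool_pos": TCP position; "tcp_rot": TCP orientation; "wrist_force": force on the tool from outside, world axes, zero at the start; "moment": the same for the moment, N m; "grip_width": opening from 0.0 (shut) to 1.0 (fully open).
Only numpy, scipy, OpenCV 4.12 (cv2) and the standard library are available. Lean on these libraries where they do the work, as an engineer would, in place of code of your own. Each camera call takes 0.05 s, during which the arm holds its last target. There are 200 camera calls.

## Working session

There is one attempt and no reset: what is moved stays moved. The work goes in short steps, Python scripts to look and compute and a tool call to move; the robot and the scene stay as the last step left them, time stands still between calls to the robot, and variables do not carry over. Pictures are saved under pics/ and viewed, about 8 in all and at most 12, crops included, and the job is handed in when it is done.

Besides the shell and the picture viewer there is one more tool, called in YAML: its name, and indented under it one key for each argument. apply_moves: Moves the arm, as the interface text tells. Its arguments: {"type":"object","properties":{"motion":{"type":"array","items":{"type":"object","properties":{"slide":{"type":"array","items":{"type":"number"}},"turn":{"type":"number"},"claw":{"type":"number"}}}}},"required":["motion"]}

```bash
mkdir -p pics; cat > h.py <<'E'
import numpy as np, cv2
from workcell import arm
def snap(n,f):
    s=arm.snapshot(n); cv2.imwrite('pics/'+f,s['color']); return s
def ray(s,u,v):
    R=np.array(s['rotation']); 
    return np.array(s['position']), R@np.array([(u-s['cx'])/s['fx'],(v-s['cy'])/s['fy'],1])
def at(s,u,v,z):
    p,d=ray(s,u,v); return p+d*(z-p[2])/d[2]
def proj(s,P):
    c=np.array(s['rotation']).T@(np.array(P)-np.array(s['position']))
    return c[0]/c[2]*s['fx']+s['cx'], c[1]/c[2]*s['fy']+s['cy']
E
python3 - <<'E'
from h import *
import pickle
for n in('top','scene'):
    s=snap(n,n+'1.png'); pickle.dump(s,open(n+'1.pkl','wb')); print(s['fx'],s['cx'],s['cy'],s['position'],np.round(s['rotation'],3))
st=arm.get_state(); print(st); print(arm.tip_extent)
from scipy.spatial.transform import Rotation as R
print(R.from_rotvec(st['tcp_rot']).as_matrix().round(3))
E
```

```text
410.91558124636003 261.9350550375333 193.29586931586527 [ 0.4435306  -0.01131439  1.25203435] [-2.157  2.112 -0.166]
494.1271576131553 255.70971286545554 200.70444124298464 [ 1.51871896 -0.59756667  1.34917249] [-2.19  -1.172  0.441]
{'t': 0.1, 'q': array([ 1.19451958e+00,  2.07345841e-01,  1.54279454e+00, -2.17180543e-05,
        1.39348224e+00, -1.50518220e-01]), 'qd': array([ 0.00205919, -0.00222738, -0.00268645,  0.00064815, -0.000563  ,
        0.00028088]), 'tau': array([-9.42063925e-04, -3.71864426e+01, -2.82293540e+01,  6.98862970e-02,
        3.12307198e-02, -5.83657879e-05]), 'tool_pos': array([0.12848226, 0.55975178, 0.21840845]), 'tcp_rot': array([-1.56548695,  0.17768669, -0.17688729]), 'wrist_force': array([ 0.09025948, -0.0058308 , -0.30958592]), 'moment': array([-0.06771525,  0.01349398,  0.04825317]), 'grip_width': 0.997366073226508}
0.014
[[ 0.975 -0.001  0.224]
 [-0.224 -0.002  0.975]
 [-0.    -1.    -0.002]]
```

View pics/top1.png

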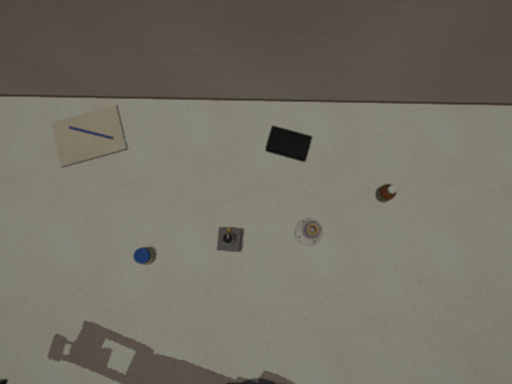

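View pics/scene1.png

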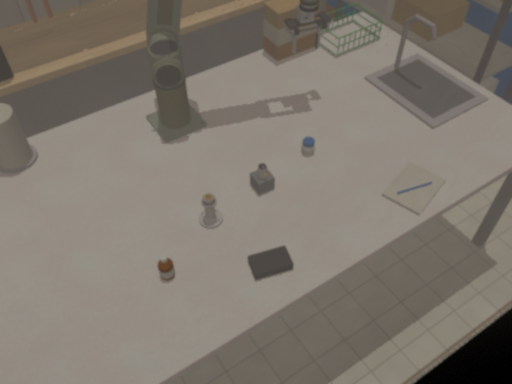

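The top view shows the stand and selector at about (230,238), the outlet at (309,231), the slide box at (289,143), the bottle at (386,192) and the jar at (144,256). In the scene view the outlet is at (210,208) and the selector at (262,177). I'll enlarge both.

```bash
sed -i 's/^import numpy.*/import numpy as np, cv2\nfrom scipy.spatial.transform import Rotation as Ro/; s/    s=arm.snapshot(n);/    s=arm.snapshot(n); s["rotation"]=Ro.from_rotvec(s["rotation"]).as_matrix() if np.size(s["rotation"])==3 else s["rotation"];/' h.py
cat >> h.py <<'E'
def crops(ims,f,w=100,h=75,k=4):
    # ims: list of (img,u0,v0)
    o=[]
    for im,u,v in ims:
        c=im[v:v+h,u:u+w].astype(float); c=np.clip(255*(c/255)**.6*1.1,0,255).astype('uint8')
        c=cv2.resize(c,None,fx=k,fy=k,interpolation=cv2.INTER_CUBIC)
        for x in range(0,w,10): cv2.putText(c,str(u+x) if x%20==0 else '|',(x*k,8),0,.3,(0,0,255),1)
        for y in range(10,h,10): cv2.putText(c,str(v+y)+'-',(0,y*k+3),0,.3,(0,0,255),1)
        o.append(c)
    cv2.imwrite('pics/'+f,np.vstack([np.hstack(o[:2]),np.hstack(o[2:])]) if len(o)==4 else np.hstack(o))
E
python3 - <<'E'
from h import *
import pickle
t=snap('top','top2.png'); s=snap('scene','scene2.png'); pickle.dump((t,s),open('ts.pkl','wb'))
crops([(t['color'],206,215),(t['color'],286,210),(s['color'],240,155),(s['color'],185,185)],'crop1.png',w=50,h=37,k=8)
for n,c,uv in(('stand',t,(230,239)),('coup',t,(308,232)),('box',t,(289,143)),('bottle',t,(384,193)),('jar',t,(145,256))): print(n,at(c,*uv,0))
E
```

```text
stand [0.50509755 0.09263156 0.        ]
coup [ 0.53131009 -0.14371913  0.        ]
box [ 0.80976066 -0.08294672  0.        ]
bottle [ 0.65629701 -0.37746121  0.        ]
jar [0.44863132 0.34730103 0.        ]
```

View pics/crop1.png

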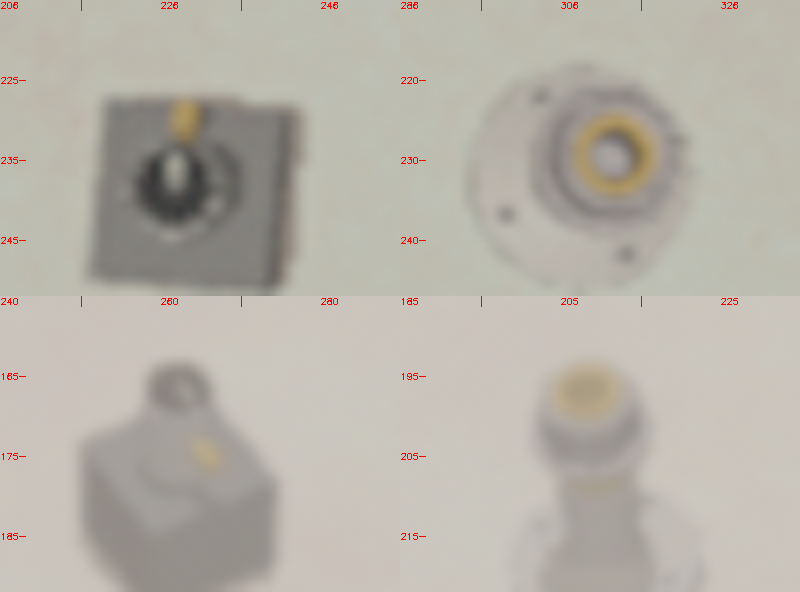

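```bash
cat > m.py <<'E'
from h import *
import pickle
from scipy.optimize import least_squares
t,s=pickle.load(open('ts.pkl','rb'))
def tri(a,b):
    (p,d),(q,e)=ray(t,*a),ray(s,*b); k=np.linalg.lstsq(np.c_[d,-e],q-p,rcond=None)[0]
    return (p+d*k[0]).round(4),(q+e*k[1]).round(4)
o=-.44
print('mouth',at(t,312.9+o,229.4+o,.12),at(s,208.5+o,196.75+o,.12),tri((312.9+o,229.4+o),(208.5+o,196.75+o)))
print('foot',at(t,308.4+o,232+o,.008))
print('dial',at(t,227.6+o,237.9+o,.106),at(s,262.5+o,166.7+o,.106),tri((227.6+o,237.9+o),(262.5+o,166.7+o)))
print('barb end',at(t,206+186/8+o,215+100/8+o,.083),at(s,240+208/8+o,155+(456-296)/8+o,.083))
# stand top corners in crop px (top cam)
for X,Y in((106,98),(275,108),(90,282),(265,292)): print(at(t,206+X/8+o,215+Y/8+o,.058).round(4))
E
python3 m.py
```

```text
mouth [ 0.53150339 -0.14325939  0.12      ] [ 0.53318185 -0.14083894  0.12      ] (array([ 0.5315, -0.1433,  0.1199]), array([ 0.5329, -0.1407,  0.1197]))
foot [ 0.53207286 -0.14274774  0.008     ]
dial [0.50397261 0.09186756 0.106     ] [0.50591839 0.09294476 0.106     ] (array([0.504 , 0.092 , 0.1046]), array([0.5049, 0.0936, 0.1048]))
barb end [0.53473787 0.09027877 0.083     ] [0.52814039 0.09298573 0.083     ]
[0.5368 0.1216 0.058 ]
[0.5345 0.06   0.058 ]
[0.4705 0.1248 0.058 ]
[0.4682 0.0616 0.058 ]
```

apply_moves:
  motion:
    - {"slide":[0,0,0],"turn":-0.1125,"claw":-1}
    - {"slide":[0,0,0],"turn":-0.1125,"claw":-1}
    - {"slide":[0.033,0,-0.058],"turn":0,"claw":-1}
    - {"slide":[0.033,0,-0.058],"turn":0,"claw":-1}
    - {"slide":[0.033,0,-0.058],"turn":0,"claw":-1}

```text
t: 0.82
tool_pos: [0.2218, 0.3957, 0.2192]
tcp_rot: [-1.571, -0.001, 0.0]
wrist_force: [0.8, -0.1, 0.6]
grip_width: 1.002
```

apply_moves:
  motion:
    - {"slide":[0.033,0,-0.058],"turn":0,"claw":-1}
    - {"slide":[0.033,0,-0.058],"turn":0,"claw":-1}
    - {"slide":[0.033,0,-0.058],"turn":0,"claw":-1}
    - {"slide":[0.033,0,-0.058],"turn":0,"claw":-1}
    - {"slide":[0.033,0,-0.058],"turn":0,"claw":-1}

```text
t: 1.45
tool_pos: [0.3763, 0.1238, 0.2197]
tcp_rot: [-1.57, -0.0, -0.002]
wrist_force: [2.0, 0.6, 0.6]
grip_width: 0.997
```

```bash
cat > st.py <<'E'
from workcell import arm
from scipy.spatial.transform import Rotation as Ro
s=arm.get_state(); print(s['t'],s['tool_pos'].round(4),s['wrist_force'].round(2),s['moment'].round(2),round(s['grip_width']*94,2)); print(Ro.from_rotvec(s['tcp_rot']).as_matrix().round(3).tolist())
E
python3 st.py
```

```text
1.45 [0.3763 0.1238 0.2197] [2.04 0.58 0.61] [ 0.06 -0.02  0.02] 93.69
[[1.0, 0.001, 0.001], [-0.001, 0.0, 1.0], [0.001, -1.0, 0.0]]
```

apply_moves:
  motion:
    - {"slide":[0.035,0,-0.0595],"turn":0,"claw":-1}
    - {"slide":[0.035,0,-0.0595],"turn":0,"claw":-1}
    - {"slide":[0.035,0,-0.0595],"turn":0,"claw":-1}
    - {"slide":[0.035,0,-0.0595],"turn":0,"claw":-1}
    - {"slide":[0,0.03,0],"turn":0,"claw":-1}

```text
t: 2.08
tool_pos: [0.5061, -0.0948, 0.1915]
tcp_rot: [-1.574, -0.001, -0.01]
wrist_force: [-0.5, 0.4, -1.0]
grip_width: 1.0
```

apply_moves:
  motion:
    - {"slide":[0,0.03,0],"turn":0,"claw":-1}
    - {"slide":[0,0,0],"turn":0,"claw":-1}
    - {"slide":[0,0,0],"turn":0,"claw":-1}
    - {"slide":[0,0,0],"turn":0,"claw":-1}
    - {"slide":[0,0,0],"turn":0,"claw":-1}

```text
t: 2.7
tool_pos: [0.5031, -0.09, 0.1608]
tcp_rot: [-1.572, -0.002, -0.002]
wrist_force: [0.8, 1.0, 0.4]
grip_width: 0.999
```

```bash
python3 st.py; python3 - <<'E'
from h import *
import pickle
t=snap('top','top3.png'); s=snap('scene','scene3.png'); pickle.dump((t,s),open('ts3.pkl','wb'))
crops([(t['color'],270,190),(s['color'],175,150)],'crop2.png',w=80,h=75,k=5)
E
```

```text
2.7 [ 0.5031 -0.09    0.1608] [0.77 1.01 0.36] [-0.04 -0.02 -0.05] 93.86
[[1.0, 0.002, 0.0], [-0.0, -0.001, 1.0], [0.002, -1.0, -0.001]]
```

View pics/crop2.png

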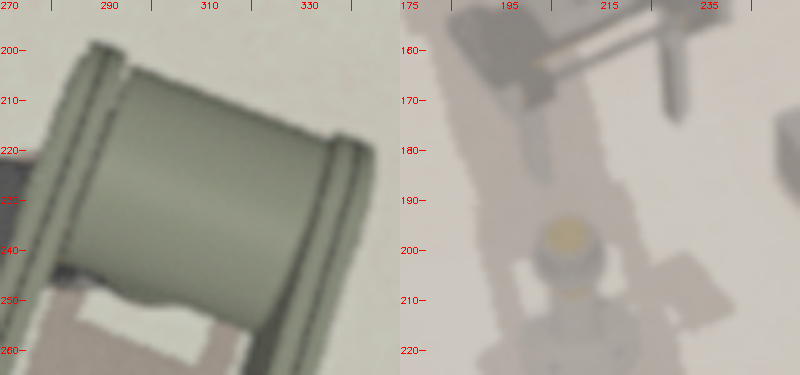

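The gripper stopped short and high beside the outlet, with tips at about z = 0.147. I'll centre it, then descend.

apply_moves:
  motion:
    - {"slide":[0.015,0,-0.026],"turn":0,"claw":-1}
    - {"slide":[0.0142,0,-0.026],"turn":0,"claw":-1}
    - {"slide":[0,0,0],"turn":0,"claw":-1}
    - {"slide":[0,0.0,0],"turn":0,"claw":-1}
    - {"slide":[0,0.0,0],"turn":0,"claw":-1}

```text
t: 3.42
tool_pos: [0.5309, -0.141, 0.1593]
tcp_rot: [-1.57, 0.0, 0.0]
wrist_force: [-0.2, 0.8, 0.9]
grip_width: 1.001
```

apply_moves:
  motion:
    - {"slide":[0,0.02,0],"turn":0,"claw":-1}
    - {"slide":[0,0.02,0],"turn":0,"claw":-1}
    - {"slide":[0,0.006,0],"turn":0,"claw":-1}
    - {"slide":[0,0,0],"turn":0,"claw":-1}
    - {"slide":[0,0,0],"turn":0,"claw":-1}

```text
t: 4.05
tool_pos: [0.532, -0.1421, 0.1144]
tcp_rot: [-1.571, -0.001, -0.002]
wrist_force: [-0.0, 0.5, 0.1]
grip_width: 1.0
```

```bash
python3 st.py
```

```text
4.05 [ 0.532  -0.1421  0.1144] [-0.02  0.52  0.14] [-0.02  0.01  0.02] 94.01
[[1.0, 0.002, 0.001], [-0.001, -0.001, 1.0], [0.002, -1.0, -0.001]]
```

apply_moves:
  motion:
    - {"slide":[0,0.001,0],"turn":0,"claw":1}
    - {"slide":[0,0,0],"turn":0,"claw":1}
    - {"slide":[0,0,0],"turn":0,"claw":1}
    - {"slide":[0,0,0],"turn":0,"claw":1}
    - {"slide":[0,0,0],"turn":0,"claw":1}

```text
t: 4.68
tool_pos: [0.5314, -0.142, 0.1125]
tcp_rot: [-1.571, 0.001, -0.001]
wrist_force: [0.7, -0.1, -0.7]
grip_width: 0.506
```

```bash
python3 st.py
```

```text
4.675 [ 0.5314 -0.142   0.1125] [ 0.73 -0.07 -0.72] [-0.01  0.02  0.02] 47.54
[[1.0, 0.0, 0.001], [-0.001, 0.0, 1.0], [0.0, -1.0, 0.0]]
```

apply_moves:
  motion:
    - {"slide":[0,0,0],"turn":0,"claw":1}
    - {"slide":[0,0,0],"turn":0,"claw":1}
    - {"slide":[0,0,0],"turn":0,"claw":1}
    - {"slide":[0,0,0],"turn":0,"claw":1}
    - {"slide":[0,0,0],"turn":0,"claw":1}

```text
t: 5.3
tool_pos: [0.5314, -0.1414, 0.1124]
tcp_rot: [-1.57, 0.001, -0.0]
wrist_force: [-0.2, 4.1, 1.7]
grip_width: 0.412
```

```bash
python3 st.py
```

```text
5.3 [ 0.5314 -0.1414  0.1124] [-0.16  4.12  1.7 ] [0.82 0.   0.16] 38.72
[[1.0, -0.0, 0.001], [-0.001, 0.001, 1.0], [-0.0, -1.0, 0.001]]
```

apply_moves:
  motion:
    - {"slide":[0,0.003,0.0005],"turn":0,"claw":1}
    - {"slide":[0,0.003,0.0005],"turn":0,"claw":1}
    - {"slide":[0,0.003,0],"turn":0,"claw":1}
    - {"slide":[0,0.002,0],"turn":0,"claw":1}
    - {"slide":[0,0,0],"turn":0,"claw":1}

```text
t: 5.92
tool_pos: [0.5314, -0.1414, 0.1022]
tcp_rot: [-1.572, 0.001, -0.0]
wrist_force: [-1.6, 3.1, 6.4]
grip_width: 0.412
```

```bash
python3 st.py
```

```text
5.925 [ 0.5314 -0.1414  0.1022] [-1.62  3.08  6.43] [0.68 0.4  0.13] 38.76
[[1.0, -0.0, 0.001], [-0.001, -0.001, 1.0], [-0.0, -1.0, -0.001]]
```

apply_moves:
  motion:
    - {"slide":[0,0.0015,0],"turn":0,"claw":1}
    - {"slide":[0,0,0],"turn":0,"claw":1}
    - {"slide":[0,0,0],"turn":0,"claw":1}
    - {"slide":[0,0,0],"turn":0,"claw":1}
    - {"slide":[0,0,0],"turn":0,"claw":1}

```text
t: 6.55
tool_pos: [0.5314, -0.1414, 0.1007]
tcp_rot: [-1.572, 0.001, -0.001]
wrist_force: [-2.8, 2.8, 5.4]
grip_width: 0.411
```

```bash
python3 st.py
```

```text
6.55 [ 0.5314 -0.1414  0.1007] [-2.8   2.8   5.38] [0.69 0.36 0.13] 38.62
[[1.0, -0.0, 0.001], [-0.001, -0.001, 1.0], [-0.0, -1.0, -0.001]]
```

apply_moves:
  motion:
    - {"slide":[0,0.0005,0],"turn":0,"claw":1}
    - {"slide":[0,-0.002,0],"turn":0,"claw":1}
    - {"slide":[0,-0.0022,0],"turn":0,"claw":1}
    - {"slide":[0,0,0],"turn":0,"claw":1}
    - {"slide":[0,0,0],"turn":0,"claw":1}

```text
t: 7.18
tool_pos: [0.5314, -0.1413, 0.1036]
tcp_rot: [-1.571, 0.001, -0.001]
wrist_force: [-1.2, 1.6, 2.1]
grip_width: 0.413
```

```bash
python3 st.py
```

```text
7.175 [ 0.5314 -0.1413  0.1036] [-1.22  1.56  2.06] [0.33 0.13 0.14] 38.83
[[1.0, -0.0, 0.001], [-0.001, -0.001, 1.0], [-0.0, -1.0, -0.001]]
```

apply_moves:
  motion:
    - {"slide":[0,0,0],"turn":0,"claw":-1}
    - {"slide":[0,0,0],"turn":0,"claw":-1}
    - {"slide":[0,0,0],"turn":0,"claw":-1}
    - {"slide":[0,-0.02,0],"turn":0,"claw":-1}
    - {"slide":[0,-0.04,0],"turn":0,"claw":-1}

```text
t: 7.8
tool_pos: [0.5296, -0.1404, 0.162]
tcp_rot: [-1.569, 0.005, 0.003]
wrist_force: [-0.0, 0.8, 0.4]
grip_width: 0.906
```

apply_moves:
  motion:
    - {"slide":[-0.005,0,0.047],"turn":0,"claw":-1}
    - {"slide":[-0.005,0,0.047],"turn":0,"claw":-1}
    - {"slide":[-0.005,0,0.047],"turn":0,"claw":-1}
    - {"slide":[-0.005,0,0.047],"turn":0,"claw":-1}
    - {"slide":[-0.007,0,0.045],"turn":0,"claw":-1}

```text
t: 8.43
tool_pos: [0.5045, 0.0934, 0.1637]
tcp_rot: [-1.571, 0.0, -0.001]
wrist_force: [0.4, 0.6, -0.2]
grip_width: 1.0
```

apply_moves:
  motion:
    - {"slide":[0,0,0],"turn":0,"claw":-1}
    - {"slide":[0,0,0],"turn":0,"claw":-1}
    - {"slide":[0,0,0],"turn":0,"claw":-1}
    - {"slide":[0,0,0],"turn":0,"claw":-1}
    - {"slide":[0,0,0],"turn":0,"claw":-1}

```text
t: 9.05
tool_pos: [0.5048, 0.0913, 0.1636]
tcp_rot: [-1.571, 0.002, -0.002]
wrist_force: [0.0, 0.1, -0.1]
grip_width: 1.001
```

```bash
python3 st.py; python3 - <<'E'
from h import *
import pickle
t=snap('top','top4.png'); s=snap('scene','scene4.png'); pickle.dump((t,s),open('ts4.pkl','wb'))
crops([(t['color'],286,210),(s['color'],185,185)],'crop3.png',w=50,h=37,k=8)
E
```

```text
9.05 [0.5048 0.0913 0.1636] [ 0.01  0.07 -0.15] [-0.01 -0.01 -0.05] 94.08
[[1.0, -0.0, 0.002], [-0.002, -0.0, 1.0], [-0.0, -1.0, -0.0]]
```

View pics/crop3.png

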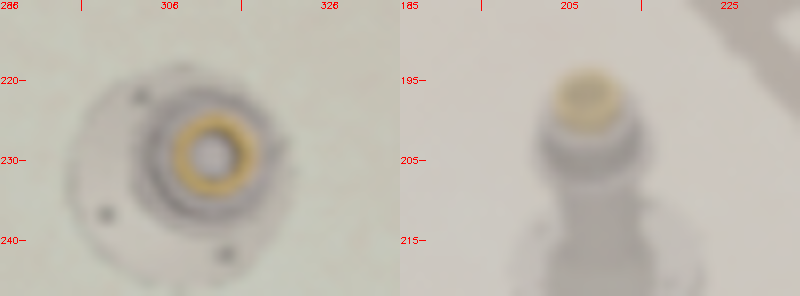

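The sleeve stays back by itself: the brass tube now stands proud of it in the scene crop, around (208,197). Next I'll grasp the selector.

apply_moves:
  motion:
    - {"slide":[0,0.02,0.001],"turn":0,"claw":-1}
    - {"slide":[0,0.025,0],"turn":0,"claw":-1}
    - {"slide":[0,0.025,0],"turn":0,"claw":-1}
    - {"slide":[0,0.01,0],"turn":0,"claw":-1}
    - {"slide":[0,0,0],"turn":0,"claw":1}

```text
t: 9.78
tool_pos: [0.5042, 0.093, 0.0832]
tcp_rot: [-1.571, 0.002, 0.0]
wrist_force: [0.6, -0.2, -0.5]
grip_width: 0.924
```

apply_moves:
  motion:
    - {"slide":[0,0,0],"turn":0,"claw":1}
    - {"slide":[0,0,0],"turn":0,"claw":1}
    - {"slide":[0,0,0],"turn":0,"claw":1}
    - {"slide":[0,0,0],"turn":0,"claw":1}
    - {"slide":[0,0,0],"turn":0,"claw":1}

```text
t: 10.4
tool_pos: [0.5046, 0.0931, 0.0837]
tcp_rot: [-1.571, 0.001, -0.001]
wrist_force: [-0.3, 0.5, -0.4]
grip_width: 0.395
```

apply_moves:
  motion:
    - {"slide":[0,0,0],"turn":0,"claw":1}
    - {"slide":[0,0,0],"turn":0,"claw":1}
    - {"slide":[0,0,0],"turn":0,"claw":1}
    - {"slide":[0,0,0],"turn":0,"claw":1}
    - {"slide":[0,0,0],"turn":0,"claw":1}

```text
t: 11.02
tool_pos: [0.5046, 0.0932, 0.0837]
tcp_rot: [-1.57, 0.001, -0.001]
wrist_force: [-0.0, 2.5, 2.3]
grip_width: 0.356
```

```bash
python3 st.py
```

```text
11.025 [0.5046 0.0932 0.0837] [-0.04  2.45  2.29] [ 0.35  0.07 -0.06] 33.48
[[1.0, 0.0, 0.001], [-0.001, 0.0, 1.0], [0.0, -1.0, 0.0]]
```

apply_moves:
  motion:
    - {"slide":[0,-0.01,0],"turn":0,"claw":1}
    - {"slide":[0,-0.02,0],"turn":0,"claw":1}
    - {"slide":[0,-0.03,0],"turn":0,"claw":1}
    - {"slide":[0,-0.04,0],"turn":0,"claw":1}
    - {"slide":[0,-0.035,0],"turn":0,"claw":1}

```text
t: 11.65
tool_pos: [0.5042, 0.0926, 0.22]
tcp_rot: [-1.572, 0.001, -0.0]
wrist_force: [0.9, -0.5, -1.7]
grip_width: 0.357
```

apply_moves:
  motion:
    - {"slide":[0.0,0,0],"turn":0,"claw":1}
    - {"slide":[0.007,0,-0.04],"turn":0,"claw":1}
    - {"slide":[0.007,0,-0.04],"turn":0,"claw":1}
    - {"slide":[0.007,0,-0.04],"turn":0,"claw":1}
    - {"slide":[0.007,0,-0.04],"turn":0,"claw":1}

```text
t: 12.28
tool_pos: [0.531, -0.068, 0.2159]
tcp_rot: [-1.57, 0.004, 0.003]
wrist_force: [0.3, 0.4, -2.2]
grip_width: 0.354
```

apply_moves:
  motion:
    - {"slide":[0,0,-0.04],"turn":0,"claw":1}
    - {"slide":[0,0,-0.034],"turn":0,"claw":1}
    - {"slide":[0,0,0],"turn":0,"claw":1}
    - {"slide":[0,0,0],"turn":0,"claw":1}
    - {"slide":[0,0,0],"turn":0,"claw":1}

```text
t: 12.9
tool_pos: [0.5319, -0.1398, 0.2178]
tcp_rot: [-1.57, 0.001, 0.002]
wrist_force: [-0.3, 0.7, -1.9]
grip_width: 0.36
```

```bash
python3 st.py;  python3 - <<'E'
from h import *
import pickle
t=snap('top','top5.png'); s=snap('scene','scene5.png'); pickle.dump((t,s),open('ts5.pkl','wb'))
crops([(t['color'],286,195),(s['color'],185,158)],'crop4.png',w=50,h=70,k=8)
E
```

```text
12.9 [ 0.5319 -0.1398  0.2178] [-0.26  0.73 -1.93] [0.06 0.06 0.02] 33.86
[[1.0, -0.001, -0.001], [0.001, 0.001, 1.0], [-0.001, -1.0, 0.001]]
```

View pics/crop4.png

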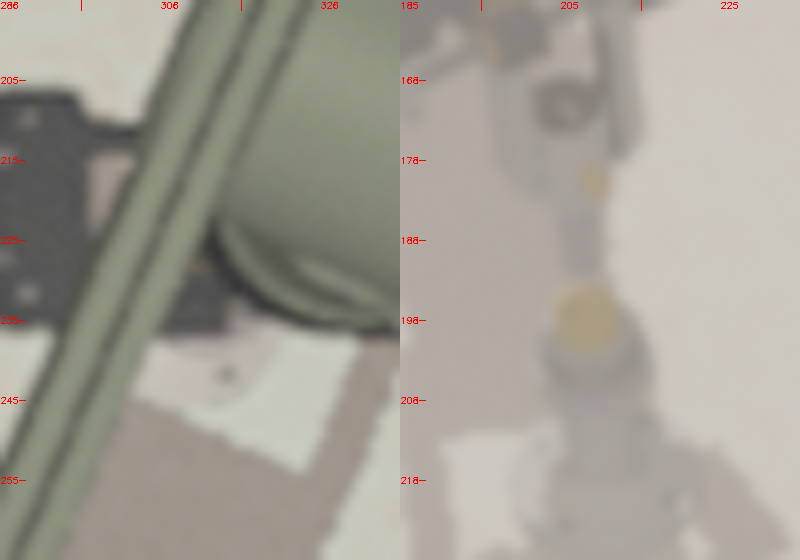

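```bash
python3 - <<'E'
from h import *
import pickle
t,s=pickle.load(open('ts5.pkl','rb'))
x,y=.5319,-.1398
for dx,dy,n in((.001,.0005,'scene-bias'),(0,0,'raw')):
  for z in(.142,.150,.16,.24,.192): print(n,z,np.round(((np.array(proj(s,(x+dx,y+dy,z)))+.44)-(185,158))*8+(400,0)))
  print('barb',np.round(((np.array(proj(s,(x+dx+.033,y+dy,.2158)))+.44)-(185,158))*8+(400,0)))
g=s['color'][:, :].astype(int).sum(2)
for v in(186,188,190,191,192,193): print(v,g[v,200:216])
E
```

```text
scene-bias 0.142 [587. 273.]
scene-bias 0.15 [585. 260.]
scene-bias 0.16 [583. 243.]
scene-bias 0.24 [567. 106.]
scene-bias 0.192 [577. 189.]
barb [614. 199.]
raw 0.142 [584. 272.]
raw 0.15 [583. 259.]
raw 0.16 [581. 242.]
raw 0.24 [564. 105.]
raw 0.192 [574. 188.]
barb [612. 198.]
186 [335 335 333 329 313 294 290 288 288 301 342 399 424 429 428 427]
188 [334 332 332 331 319 302 290 288 288 302 333 377 412 424 427 427]
190 [332 332 334 332 323 305 294 289 288 296 339 397 421 427 427 427]
191 [333 332 332 332 329 311 295 290 290 301 339 393 421 427 427 428]
192 [333 333 335 332 332 322 311 303 304 312 333 368 409 424 426 427]
193 [335 335 332 333 334 331 322 316 307 308 318 350 402 423 426 427]
```

apply_moves:
  motion:
    - {"slide":[0,0,-0.001],"turn":0,"claw":1}
    - {"slide":[0,0.008,0],"turn":0,"claw":1}
    - {"slide":[0,0.005,0],"turn":0,"claw":1}
    - {"slide":[0,0,0],"turn":0,"claw":1}
    - {"slide":[0,0,0],"turn":0,"claw":1}

```text
t: 13.62
tool_pos: [0.5324, -0.1421, 0.2056]
tcp_rot: [-1.571, 0.001, -0.001]
wrist_force: [-0.3, -0.0, -2.5]
grip_width: 0.354
```

```bash
python3 st.py
```

```text
13.625 [ 0.5324 -0.1421  0.2056] [-0.29 -0.   -2.51] [-0.05 -0.04  0.03] 33.27
[[1.0, -0.0, 0.001], [-0.001, 0.0, 1.0], [-0.0, -1.0, 0.0]]
```

apply_moves:
  motion:
    - {"slide":[-0.0002,0.004,0.0006],"turn":0,"claw":1}
    - {"slide":[0,0.004,0],"turn":0,"claw":1}
    - {"slide":[0,0.002,0],"turn":0,"claw":1}
    - {"slide":[0,0.002,0],"turn":0,"claw":1}
    - {"slide":[0,0,0],"turn":0,"claw":1}

```text
t: 14.25
tool_pos: [0.5321, -0.1413, 0.1934]
tcp_rot: [-1.571, 0.001, -0.0]
wrist_force: [0.2, 1.6, -2.1]
grip_width: 0.359
```

```bash
python3 st.py
```

```text
14.25 [ 0.5321 -0.1413  0.1934] [ 0.19  1.56 -2.08] [0.01 0.01 0.07] 33.75
[[1.0, -0.0, 0.001], [-0.001, 0.0, 1.0], [-0.0, -1.0, 0.0]]
```

apply_moves:
  motion:
    - {"slide":[0,0.002,0.0003],"turn":0,"claw":1}
    - {"slide":[0,0.002,0],"turn":0,"claw":1}
    - {"slide":[0,0.002,0],"turn":0,"claw":1}
    - {"slide":[0,0.001,0],"turn":0,"claw":1}
    - {"slide":[0,0,0],"turn":0,"claw":1}

```text
t: 14.88
tool_pos: [0.5326, -0.1412, 0.1868]
tcp_rot: [-1.571, -0.0, -0.001]
wrist_force: [1.6, -0.7, -3.1]
grip_width: 0.357
```

```bash
python3 st.py
```

```text
14.875 [ 0.5326 -0.1412  0.1868] [ 1.61 -0.66 -3.08] [-0.08 -0.36 -0.03] 33.54
[[1.0, 0.001, 0.001], [-0.001, -0.0, 1.0], [0.001, -1.0, -0.0]]
```

apply_moves:
  motion:
    - {"slide":[0.0003,0.0015,0],"turn":0,"claw":1}
    - {"slide":[0,0.0015,0],"turn":0,"claw":1}
    - {"slide":[0,0.0015,0],"turn":0,"claw":1}
    - {"slide":[0,0.0015,0],"turn":0,"claw":1}
    - {"slide":[0,0,0],"turn":0,"claw":1}

```text
t: 15.5
tool_pos: [0.5326, -0.1411, 0.1805]
tcp_rot: [-1.571, 0.0, -0.001]
wrist_force: [1.1, -0.1, -2.5]
grip_width: 0.353
```

```bash
python3 st.py
```

```text
15.5 [ 0.5326 -0.1411  0.1805] [ 1.14 -0.08 -2.46] [-0.1  -0.5  -0.02] 33.18
[[1.0, 0.0, 0.001], [-0.001, -0.0, 1.0], [0.0, -1.0, -0.0]]
```

apply_moves:
  motion:
    - {"slide":[0.0004,0.001,0],"turn":0,"claw":1}
    - {"slide":[0,0.001,0],"turn":0,"claw":1}
    - {"slide":[0,0.001,0],"turn":0,"claw":1}
    - {"slide":[0,0.001,0],"turn":0,"claw":1}
    - {"slide":[0,0,0],"turn":0,"claw":1}

```text
t: 16.12
tool_pos: [0.5328, -0.141, 0.1764]
tcp_rot: [-1.571, 0.001, -0.0]
wrist_force: [0.8, -0.3, -2.4]
grip_width: 0.357
```

```bash
python3 st.py
```

```text
16.125 [ 0.5328 -0.141   0.1764] [ 0.79 -0.3  -2.37] [-0.07 -0.32 -0.04] 33.55
[[1.0, -0.0, 0.001], [-0.001, 0.0, 1.0], [-0.0, -1.0, 0.0]]
```

apply_moves:
  motion:
    - {"slide":[0.0003,0.0008,0],"turn":0,"claw":1}
    - {"slide":[0,0.0008,0],"turn":0,"claw":1}
    - {"slide":[0,0.0007,0],"turn":0,"claw":1}
    - {"slide":[0,0,0],"turn":0,"claw":1}
    - {"slide":[0,0,0],"turn":0,"claw":1}

```text
t: 16.75
tool_pos: [0.533, -0.141, 0.1742]
tcp_rot: [-1.571, 0.001, -0.0]
wrist_force: [0.8, 0.3, -3.2]
grip_width: 0.356
```

apply_moves:
  motion:
    - {"slide":[0.0002,0.0008,0],"turn":0,"claw":1}
    - {"slide":[0,0.0008,0],"turn":0,"claw":1}
    - {"slide":[0,0.0007,0],"turn":0,"claw":1}
    - {"slide":[0,0,0],"turn":0,"claw":1}
    - {"slide":[0,0,0],"turn":0,"claw":1}

```text
t: 17.38
tool_pos: [0.5334, -0.1411, 0.1721]
tcp_rot: [-1.571, 0.001, -0.001]
wrist_force: [0.6, -0.3, -2.4]
grip_width: 0.358
```

apply_moves:
  motion:
    - {"slide":[0.0,0.0008,0],"turn":0,"claw":1}
    - {"slide":[0,0.0008,0],"turn":0,"claw":1}
    - {"slide":[0,0.0009,0],"turn":0,"claw":1}
    - {"slide":[0,0,0],"turn":0,"claw":1}
    - {"slide":[0,0,0],"turn":0,"claw":1}

```text
t: 18.0
tool_pos: [0.5337, -0.1411, 0.1703]
tcp_rot: [-1.571, -0.0, -0.001]
wrist_force: [-1.5, 1.0, 4.9]
grip_width: 0.357
```

apply_moves:
  motion:
    - {"slide":[-0.0004,0.0005,0],"turn":0,"claw":1}
    - {"slide":[0,0.0005,0],"turn":0,"claw":1}
    - {"slide":[0,0,0],"turn":0,"claw":1}
    - {"slide":[0,0,0],"turn":0,"claw":1}
    - {"slide":[0,0,0],"turn":0,"claw":1}

```text
t: 18.62
tool_pos: [0.5337, -0.1411, 0.1702]
tcp_rot: [-1.571, -0.001, -0.002]
wrist_force: [-2.0, 0.8, 8.5]
grip_width: 0.358
```

```bash
python3 st.py;  python3 - <<'E'
from h import *
import pickle
s=snap('scene','scene6.png'); pickle.dump(s,open('s6.pkl','wb'))
o=pickle.load(open('ts4.pkl','rb'))[1]
crops([(o['color'],185,158),(s['color'],185,158)],'crop5.png',w=50,h=70,k=8)
E
```

```text
18.625 [ 0.5337 -0.1411  0.1702] [-1.98  0.84  8.47] [ 0.46  0.58 -0.08] 33.69
[[1.0, 0.002, 0.001], [-0.001, -0.0, 1.0], [0.002, -1.0, -0.0]]
```

View pics/crop5.png

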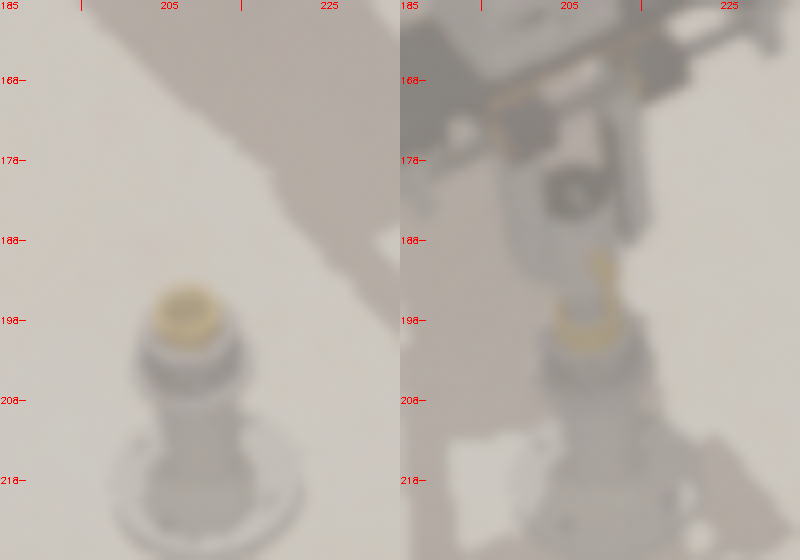

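Scene crop: the nose is in the mouth at about (208,195), with brass still exposed, so the sleeve is still back. Axial load is about 11 N. I'll ease the sideways load and press on in small steps.

apply_moves:
  motion:
    - {"slide":[-0.0006,0,-0.0003],"turn":0,"claw":1}
    - {"slide":[0,0.0004,0],"turn":0,"claw":1}
    - {"slide":[0,0.0004,0],"turn":0,"claw":1}
    - {"slide":[0,0.0,0],"turn":0,"claw":1}
    - {"slide":[0,0,0],"turn":0,"claw":1}

```text
t: 19.3
tool_pos: [0.5336, -0.1412, 0.1696]
tcp_rot: [-1.571, -0.002, -0.003]
wrist_force: [-2.3, 1.3, 8.1]
grip_width: 0.353
```

```bash
python3 st.py
```

```text
19.3 [ 0.5336 -0.1412  0.1696] [-2.28  1.26  8.13] [ 0.54  0.42 -0.01] 33.19
[[1.0, 0.003, 0.001], [-0.001, -0.0, 1.0], [0.003, -1.0, -0.0]]
```

apply_moves:
  motion:
    - {"slide":[-0.0003,0.0004,0],"turn":0,"claw":1}
    - {"slide":[0,0.0004,0],"turn":0,"claw":1}
    - {"slide":[0,0.0,0],"turn":0,"claw":1}
    - {"slide":[0,0.0,0],"turn":0,"claw":1}
    - {"slide":[0,0,0],"turn":0,"claw":1}

```text
t: 19.92
tool_pos: [0.5334, -0.1413, 0.1689]
tcp_rot: [-1.571, -0.002, -0.003]
wrist_force: [-1.4, 2.4, 8.6]
grip_width: 0.36
```

apply_moves:
  motion:
    - {"slide":[-0.0003,0.0004,0.0003],"turn":0,"claw":1}
    - {"slide":[0,0.0004,0],"turn":0,"claw":1}
    - {"slide":[0,0.0,0],"turn":0,"claw":1}
    - {"slide":[0,0.0,0],"turn":0,"claw":1}
    - {"slide":[0,0,0],"turn":0,"claw":1}

```text
t: 20.55
tool_pos: [0.5334, -0.1412, 0.1683]
tcp_rot: [-1.571, -0.003, -0.004]
wrist_force: [-1.7, 1.8, 9.1]
grip_width: 0.359
```

apply_moves:
  motion:
    - {"slide":[-0.0002,0.0003,0.0],"turn":0,"claw":1}
    - {"slide":[0,0.0003,0],"turn":0,"claw":1}
    - {"slide":[0,0.0,0],"turn":0,"claw":1}
    - {"slide":[0,0.0,0],"turn":0,"claw":1}
    - {"slide":[0,0,0],"turn":0,"claw":1}

```text
t: 21.18
tool_pos: [0.5333, -0.1412, 0.1677]
tcp_rot: [-1.571, -0.003, -0.004]
wrist_force: [-1.5, 2.2, 9.0]
grip_width: 0.355
```

```bash
python3 st.py;  python3 - <<'E'
from h import *
import pickle
s=snap('scene','scene7.png'); pickle.dump(s,open('s7.pkl','wb'))
o=pickle.load(open('s6.pkl','rb'))
crops([(o['color'],185,158),(s['color'],185,158)],'crop6.png',w=50,h=70,k=8)
for v in range(178,200): print(v,o['color'][v,206:212].mean(0).round(),s['color'][v,206:212].mean(0).round())
E
```

```text
21.175 [ 0.5333 -0.1412  0.1677] [-1.47  2.22  8.98] [ 0.52  0.27 -0.  ] 33.4
[[1.0, 0.004, 0.001], [-0.001, -0.001, 1.0], [0.004, -1.0, -0.001]]
178 [81. 87. 94.] [ 86.  92. 100.]
179 [70. 75. 81.] [75. 80. 86.]
180 [67. 72. 76.] [68. 73. 78.]
181 [69. 74. 79.] [68. 73. 78.]
182 [72. 77. 82.] [72. 77. 82.]
183 [75. 80. 85.] [75. 80. 85.]
184 [78. 83. 88.] [76. 81. 86.]
185 [85. 91. 96.] [82. 88. 93.]
186 [ 92.  98. 103.] [ 91.  97. 102.]
187 [ 94. 100. 106.] [ 94. 100. 106.]
188 [ 94. 101. 108.] [ 94. 100. 107.]
189 [ 90. 101. 109.] [ 91. 101. 108.]
190 [ 87. 100. 110.] [ 87. 100. 109.]
191 [ 86. 100. 110.] [ 85. 100. 110.]
192 [ 87. 101. 110.] [ 86. 100. 109.]
193 [ 90. 101. 109.] [ 88. 101. 109.]
194 [ 90. 100. 108.] [ 90. 100. 108.]
195 [ 87.  97. 104.] [ 87.  97. 105.]
196 [ 85.  94. 102.] [ 86.  95. 103.]
197 [ 84.  94. 103.] [ 84.  95. 104.]
198 [ 81.  96. 106.] [ 81.  95. 106.]
199 [ 76.  96. 109.] [ 76.  96. 108.]
```

apply_moves:
  motion:
    - {"slide":[-0.0002,0.0003,0.0002],"turn":0,"claw":1}
    - {"slide":[0,0.0003,0],"turn":0,"claw":1}
    - {"slide":[0,0.0,0],"turn":0,"claw":1}
    - {"slide":[0,0.0,0],"turn":0,"claw":1}
    - {"slide":[0,0,0],"turn":0,"claw":1}

```text
t: 21.85
tool_pos: [0.5333, -0.1411, 0.1673]
tcp_rot: [-1.572, -0.003, -0.004]
wrist_force: [-1.0, 2.2, 8.7]
grip_width: 0.357
```

apply_moves:
  motion:
    - {"slide":[0,0.0004,0.0],"turn":0,"claw":1}
    - {"slide":[0,0.0004,0],"turn":0,"claw":1}
    - {"slide":[0,0.0,0],"turn":0,"claw":1}
    - {"slide":[0,0.0,0],"turn":0,"claw":1}
    - {"slide":[0,0,0],"turn":0,"claw":1}

```text
t: 22.48
tool_pos: [0.5332, -0.1412, 0.1664]
tcp_rot: [-1.572, -0.003, -0.004]
wrist_force: [-0.8, 1.0, 9.5]
grip_width: 0.357
```

apply_moves:
  motion:
    - {"slide":[0,0.0004,0.0],"turn":0,"claw":1}
    - {"slide":[0,0.0004,0],"turn":0,"claw":1}
    - {"slide":[0,0.0,0],"turn":0,"claw":1}
    - {"slide":[0,0.0,0],"turn":0,"claw":1}
    - {"slide":[0,0,0],"turn":0,"claw":1}

```text
t: 23.1
tool_pos: [0.5332, -0.1411, 0.1657]
tcp_rot: [-1.572, -0.003, -0.004]
wrist_force: [-0.2, 1.8, 8.6]
grip_width: 0.356
```

```bash
python3 - <<'E'
from h import *
import pickle
o=pickle.load(open('s6.pkl','rb'))
s=snap('scene','scene8.png'); pickle.dump(s,open('s8.pkl','wb'))
def sh(a,b,u0,u1,v0,v1):
    k=8; A=cv2.resize(a['color'],None,fx=k,fy=k,interpolation=cv2.INTER_CUBIC); B=cv2.resize(b['color'],None,fx=k,fy=k,interpolation=cv2.INTER_CUBIC)
    T=A[v0*k:v1*k,u0*k:u1*k]; S=B[(v0-4)*k:(v1+4)*k,(u0-4)*k:(u1+4)*k]
    m=cv2.minMaxLoc(cv2.matchTemplate(S,T,cv2.TM_CCOEFF_NORMED)); return np.array(m[3])/k-4, round(m[1],4)
print('dial',sh(o,s,203,211,178,186),'finger',sh(o,s,211,218,176,191),'barb',sh(o,s,207,213,188,193),'base',sh(o,s,195,220,205,225))
p=lambda x,y,z:np.array(proj(s,(x,y,z)))
print('expected', p(.5332,-.1411,.188)-p(.5337,-.1411,.1925))
E
```

```text
dial (array([0.   , 0.875]), 0.9903) finger (array([0.   , 0.875]), 0.9991) barb (array([0.125, 0.875]), 0.9938) base (array([-0.125, -0.25 ]), 0.9966)
expected [0.03659595 0.86166256]
```

apply_moves:
  motion:
    - {"slide":[0,0.0003,0.0],"turn":0,"claw":1}
    - {"slide":[0,0.0003,0],"turn":0,"claw":1}
    - {"slide":[0,0.0003,0],"turn":0,"claw":1}
    - {"slide":[0,0.0003,0],"turn":0,"claw":1}
    - {"slide":[0,0,0],"turn":0,"claw":1}

```text
t: 23.78
tool_pos: [0.5327, -0.1411, 0.1633]
tcp_rot: [-1.572, -0.002, -0.003]
wrist_force: [1.0, 1.6, 4.6]
grip_width: 0.359
```

```bash
python3 st.py; python3 - <<'E'
from h import *
import pickle
o=pickle.load(open('s8.pkl','rb'))
s=snap('scene','scene9.png'); pickle.dump(s,open('s9.pkl','wb'))
crops([(o['color'],185,158),(s['color'],185,158)],'crop7.png',w=50,h=70,k=8)
E
```

```text
23.775 [ 0.5327 -0.1411  0.1633] [0.97 1.59 4.56] [ 0.26 -0.08  0.02] 33.79
[[1.0, 0.004, 0.001], [-0.001, -0.001, 1.0], [0.004, -1.0, -0.001]]
```

View pics/crop7.png

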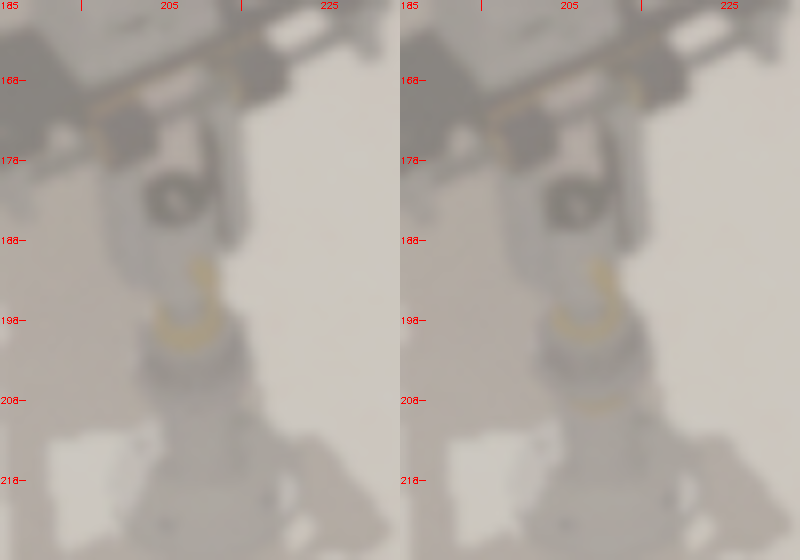

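It clicked. In the new crop (right) the sleeve is forward: brass shows again under the flange at about (209,208), and less of the tube shows at the top. I'll unload, check the hold with a light tug, then release.

apply_moves:
  motion:
    - {"slide":[0,-0.001,0.0],"turn":0,"claw":1}
    - {"slide":[0,-0.001,0],"turn":0,"claw":1}
    - {"slide":[0,-0.001,0],"turn":0,"claw":1}
    - {"slide":[0,0,0],"turn":0,"claw":1}
    - {"slide":[0,0,0],"turn":0,"claw":1}

```text
t: 24.45
tool_pos: [0.5322, -0.1411, 0.1637]
tcp_rot: [-1.571, -0.001, -0.002]
wrist_force: [6.6, -0.7, -6.3]
grip_width: 0.355
```

```bash
python3 st.py
```

```text
24.45 [ 0.5322 -0.1411  0.1637] [ 6.61 -0.7  -6.3 ] [-0.26 -1.5   0.06] 33.39
[[1.0, 0.002, 0.001], [-0.001, -0.0, 1.0], [0.002, -1.0, -0.0]]
```

apply_moves:
  motion:
    - {"slide":[0.001,0.001,0.0],"turn":0,"claw":1}
    - {"slide":[0,0,0],"turn":0,"claw":1}
    - {"slide":[0,0,0],"turn":0,"claw":-1}
    - {"slide":[0,0,0],"turn":0,"claw":-1}
    - {"slide":[0,0,0],"turn":0,"claw":-1}

```text
t: 25.08
tool_pos: [0.5318, -0.1407, 0.164]
tcp_rot: [-1.57, 0.002, 0.0]
wrist_force: [-0.5, -0.4, -0.9]
grip_width: 0.638
```

apply_moves:
  motion:
    - {"slide":[0,0,0.0],"turn":0,"claw":-1}
    - {"slide":[0,0,0],"turn":0,"claw":-1}
    - {"slide":[0,0,0],"turn":0,"claw":-1}
    - {"slide":[0,-0.03,0],"turn":0,"claw":-1}
    - {"slide":[0,-0.05,0],"turn":0,"claw":-1}

```text
t: 25.7
tool_pos: [0.5308, -0.1402, 0.2426]
tcp_rot: [-1.568, 0.005, 0.003]
wrist_force: [1.1, -0.1, 0.2]
grip_width: 1.001
```

apply_moves:
  motion:
    - {"slide":[0,-0.03,0],"turn":0,"claw":-1}
    - {"slide":[-0.02,0,0.04],"turn":0,"claw":-1}
    - {"slide":[-0.02,0,0.05],"turn":0,"claw":-1}
    - {"slide":[-0.02,0,0.05],"turn":0,"claw":-1}
    - {"slide":[-0.02,0,0.05],"turn":0,"claw":-1}

```text
t: 26.32
tool_pos: [0.4518, 0.0505, 0.2743]
tcp_rot: [-1.571, 0.001, -0.002]
wrist_force: [0.2, -0.0, 0.2]
grip_width: 1.001
```

apply_moves:
  motion:
    - {"slide":[0,0,0.04],"turn":0,"claw":-1}
    - {"slide":[0,0,0],"turn":0,"claw":-1}
    - {"slide":[0,0,0],"turn":0,"claw":-1}
    - {"slide":[0,0,0],"turn":0,"claw":-1}
    - {"slide":[0,0,0],"turn":0,"claw":-1}

```text
t: 26.95
tool_pos: [0.4528, 0.0882, 0.274]
tcp_rot: [-1.571, 0.002, -0.002]
wrist_force: [0.3, -0.0, -0.0]
grip_width: 1.0
```

```bash
python3 st.py; python3 - <<'E'
from h import *
t=snap('top','top10.png'); s=snap('scene','scene10.png')
crops([(t['color'],286,195),(s['color'],185,158)],'crop8.png',w=50,h=70,k=8)
a=cv2.imread('pics/top1.png'); b=t['color']
for n,(u0,u1,v0,v1) in dict(box=(260,320,120,165),bottle=(370,402,178,208),jar=(128,160,242,270)).items(): print(n,cv2.absdiff(a,b)[v0:v1,u0:u1].mean().round(2))
E
```

```text
26.95 [0.4528 0.0882 0.274 ] [ 0.32 -0.03 -0.02] [0.06 0.02 0.01] 93.96
[[1.0, -0.0, 0.003], [-0.003, -0.0, 1.0], [-0.0, -1.0, -0.0]]
box 6.1
bottle 7.46
jar 7.55
```

View pics/crop8.png

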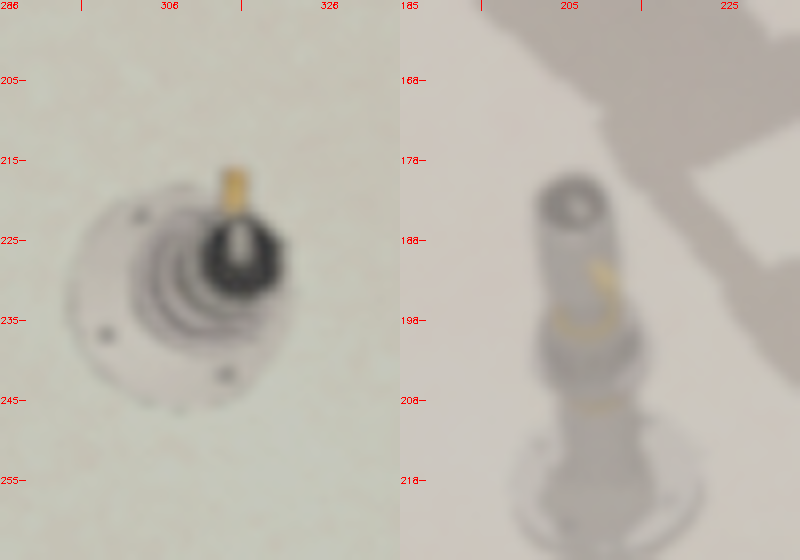

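The selector stands upright in the outlet, with its dial at (316,227) in the top view. The sleeve is forward, with brass visible under the flange at (210,208) in the scene view. The gripper is clear of everything.

```bash
python3 -c "
from workcell import arm
print(arm.job_done())"
```

```text
the job is handed in; nothing more can be done
None
```

The selector is locked into the outlet and standing upright, and I handed the job in at about 27 s of the 54 s allowed.

- **Sleeve:** I gripped it, pulled it down about 12 mm until it caught, and let go. A picture before I picked up the selector showed it staying back by itself.
- **Insertion:** I lifted the selector from the stand and eased its nose into the mouth. The disc was felt at about 25 mm, and the click came at about 31–32 mm. The highest axial push in the readings was about 12 N, against the 22 N limit, but I only had a reading at the end of each move.
- **Lock:** After the click, the picture showed the sleeve forward again. A light upward tug of about 4 N moved the selector only 0.4 mm. That tug also put about 6.6 N of sideways load on it, which I took off before letting go.
- **Final state:** The last pictures show the selector upright with the sleeve forward. The gripper is open and well away, and wrist force is about zero.

**Less certain:** My before-and-after picture comparison for the bottle, jar and box was inconclusive. It gave a similar small difference at all three, which I put down to a change in lighting. The arm never went near them.

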